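# Set up the folding pen display: foot cup, kickstand, hold upright

## Task

Set up the folding pen display that lies face down: first take the red rubber foot cup out of the wooden tidy, leaving the loupe and the vial there, and seat it open side up, fully down in the round recess of the grey base. Then, with the frame still lying, swing the steel kickstand on its back over centre until it has snapped all the way round. Last, grip the frame's black handle bar, raise the frame upright until the kickstand's foot rests in the red cup, and keep it gripped and pressed lightly onto the kickstand: it is front-heavy and its hub screws are still loose, so you finish while holding it upright.

Things in the scene. Friction and masses are not known exactly. Their poses are not given: they have to be found in the camera images.
- cup_mid (a point): middle of the loose red rubber foot cup: round, 30 mm across, 22 mm high, hollow 5 mm deep at the top (z up along its axis); it stands, the point 15 mm above the table, in one of the tidy's three compartments
- cup: the same cup; origin at the centre of its underside
- tidy_mid (a point): centre of the wooden tidy's floor (4 mm above the table); fixed; outside 118 x 190 mm, walls 4 mm thick and 22 mm high; its three compartments (110 mm along the tidy's x, 58 mm along its y) lie side by side along its y
- loupe_mid (a point): middle of the black loupe, 36 mm across, 34 mm high, loose in another compartment of the tidy
- vial_mid (a point): middle of the clear ink vial, 25 mm across, 50 mm high, loose in another compartment of the tidy
- seat (a point): centre, at the mouth, of the round recess in the fixed grey base plate (150 x 214 mm, 14 mm thick; top at z = 14 mm): 35 mm across, 7 mm deep, black floor, so the seated cup sticks out 15 mm. Axes as hub
- hub (a point): middle of the hub axis, about which the frame turns, 42 mm above the table. Its x points level toward where the frame lies, y along the hub axis, z up
- frame (a joint): angle of the frame (185 mm long from the hub, 170 mm wide; its back lies 8 mm behind the plane through the hub axis, its glazed face 24 mm before it) about the hub, rad: 0 lying face down (in the hub's +x, level, the back up), 1.571 upright, more is tipped over backward; it moves freely and falls back when let go
- grip_bar (a point): middle of the black handle bar at the frame's free end: round, 12 mm across, parallel to the hub axis and 232 mm from it; a 41 mm gap lies between bar and frame. Lying, it is 42 mm above the table. Axes turn with the frame: x away from the hub, y along the bar, z out of the frame's back
- grip: the black rubber sleeve on that bar, 12 mm across, 90 mm long, free to turn about it; origin at its centre
- kick_hub (a point): pivot of the kickstand on the frame's back: in the frame's axes (as grip_bar) 84 mm from the hub axis, at y = -50 mm, z = 18 mm; the back panel's surface is at z = 6 mm, the aluminium rails' at 8 mm, z = 0 being the plane of hub axis and bar
- kick_mid (a point): point on the middle line of the kickstand, 85 mm from its pivot; the kickstand is a steel rod 10 mm thick with a black rubber foot, 116 mm from pivot to foot
- foot: the black rubber foot, a ball of 14 mm at the end of the kickstand; origin at its centre
- kickstand (a joint): angle of the kickstand, rad: 0 folded (pointing along the frame's +y, at z = 18 mm there), 1.571 fully over (pointing toward the hub end, -x, and 35 degrees out of the back: direction (-0.82, 0, 0.57) in the frame's axes). It swings in the plane between these two directions. A spring drives it to the nearer end; dead centre is at 0.785; pushing it at 85 mm takes about 3 to 6 N
Mind the look-alikes: they are no part of the job. Of the things shaped like the cup, the red one is meant.

How it is judged:
By the outcome, as a careful person would: the job done as asked, in the order asked, and still so for the second after the job is handed in, while the arm keeps its last pose, push and grip.
It also fails if it takes over 72 s, if anything falls off the work surface, if the arm or the gripper's body presses on something with over 40 N, if the wrist force passes 120 N, or if a joint passes its speed limit or range.

## Robot

A 6-joint arm with a two-finger parallel gripper is mounted at the origin on a cart in front of the work surface, level with it; the furniture and walls round the work are solid. World frame = base frame: x ahead of the robot, y to its left, z up, the work surface at z = 0. Lengths are in m, angles in rad, forces in N, time in s.
With the tool pointing down it reaches from about 0.275 to 0.725 m from the base axis. Payload 15.9 kg.
Tool frame: the origin (TCP) lies midway between the tips of the shut fingers; the grasp point (between the pads) lies 19 mm behind it; z points along the fingers, y is the line along which they close (so a half turn about z gives the same grasp; the last joint's range is limited). The gripper opens to 85 mm and grips with 20 to 120 N. Pads are 22 mm wide; open, the fingers measure 114 mm over their backs; the gripper's body (76 mm by 85 mm) begins 54 mm behind the grasp point. The pads swing forward as they close: fully open they stand 13 mm farther back than shut.
Start: joints at [1.107, 0.213, -0.034, 1.323, 0, 1.571], TCP at [0.224, 0.447, 0.231] pointing down, gripper open.
Joint ranges: [-2.98, 2.98], [-0.74, 1.72], [-1.14, 1.35], [-2.1, 2.04], [-1.57, 1.44], [-3.14, 3.14]. Speed limits (rad/s): [1.89, 1.89, 2.39, 2.57, 3.14, 3.14].

## Interface

Orientations are given as a unit quaternion [x, y, z, w].
In Python, from bench import r gives the robot as it stands.
- The arm moves only by the tool drive_tool, never from a script. Its arguments are lists of equal length, an entry for each row: "dp": the shift along the tool's x, y, z scaled (see below), a list of three; "twist": the turn, a rotation vector about the tool's x, y, z scaled (see below), a list of three. A call has exactly 5 rows; each row shifts and turns the commanded pose from where the row before left it, along the tool's axes as they then stand; what a row does not reach is not made up. The controller multiplies each number of a shift by 0.1 m and each number of a turn by 2 rad. A row lasts 1/12 s, in which the tool goes at most 41.7 mm and 7.16 degrees, less where a joint would pass 70% of its speed; a pose out of reach is approached as far as the arm can. A call with a number of a shift or a turn outside -1 to 1 is refused whole. A call with a gripper value outside its range is refused whole. "claw" is the opening, from -1 (shut) to 1 (fully open), set as the call begins (left out, the last holds). The fingers move at their own pace and stop on an object; the grip force is fixed at half the most. Time passes only in rows, so rows that do not move let the fingers close, or fill a call up. It gives the time, the measured TCP pose, the force, the opening and the grip force at its end, in the units of the state.
- r.read_state(): the state, without advancing time (a new reading comes with each control period).
- r.snapshot(name): name is "side" or "top"; returns the picture (420x560x3 uint8, red, green, blue); there is no depth.
- r.camera_params(name): a dict with "fx", "fy", "cx", "cy" (pixels), "camera_from_world" (4x4, takes a point from world to camera coordinates). Camera axes: x right, y down, z forward; pixel columns grow to the right and rows downward; lengths in m; the calibration is good to about 2 mm. A picture is of the moment at which its call begins. camera_params takes no time and is no camera call.
- r.job_done(): hands the job in; it is judged then, once.
The state is a dict: "clock": time; "joint_pos": joint angles; "qvel": joint speeds; "joint_torque": joint torques, N m; "position": TCP position; "tool_rot": TCP orientation; "wrist_force": force on the tool from outside, world axes, zero at the start; "torque": the same for the moment, N m; "width": finger opening in m; "grasp_force": force on a finger pad.
Only numpy, scipy, OpenCV 4.12 (cv2) and the standard library are available. Lean on these libraries where they do the work, as an engineer would, in place of code of your own. Each camera call takes 0.05 s, during which the arm holds its last target. There are 200 camera calls.

## Working session

There is one attempt and no reset: what is moved stays moved. The work goes in short steps, Python scripts to look and compute and a tool call to move; the robot and the scene stay as the last step left them, time stands still between calls to the robot, and variables do not carry over. Pictures are saved under pics/ and viewed, at most 10 in all, crops included, and the job is handed in when it is done.

Besides the shell and the picture viewer there is one more tool, called after "Request:" as name(argument=value, ...) on one line, values as JSON. drive_tool: Moves the arm, as the interface text tells. Shifts and turns lie within -1 to 1; 1 stands for 0.1 m of shift or 2 rad of turn. Its arguments: {"type":"object","properties":{"dp":{"type":"array","items":{"type":"array","items":{"type":"number","minimum":-1,"maximum":1}}},"twist":{"type":"array","items":{"type":"array","items":{"type":"number","minimum":-1,"maximum":1}}},"claw":{"type":"number"}},"required":["dp","twist"]}

```bash
ls; mkdir -p pics
python3 - <<'E'
from bench import r
import cv2,numpy as np
np.set_printoptions(precision=4,suppress=True)
s=r.read_state();print(s)
for n in("side","top"):
    im=r.snapshot(n);cv2.imwrite(f"pics/{n}0.png",im[:,:,::-1]);p=r.camera_params(n);print(n,p)
E
```

```text
pics
{'clock': 0.0, 'joint_pos': array([ 1.107 ,  0.2134, -0.035 ,  1.3235, -0.    ,  1.5708]), 'qvel': array([-0.0008,  0.0004,  0.0015,  0.001 , -0.0014,  0.0005]), 'joint_torque': array([  0.0014, -68.6172,  48.7114,   0.018 ,  -0.    ,   0.    ]), 'position': array([0.2235, 0.4469, 0.2308]), 'tool_rot': array([ 0.2298,  0.9732, -0.0005, -0.0001]), 'wrist_force': array([-0.074 ,  0.4368,  0.2626]), 'torque': array([ 0.0201, -0.0082,  0.0404]), 'grasp_force': 0.0, 'width': 0.08552065504327129}
side {'fx': 499.13727489616696, 'fy': 499.13727489616696, 'cx': 285.4567500639621, 'cy': 210.05837911934137, 'camera_from_world': array([[-0.9803, -0.1974, -0.0011,  0.5329],
       [-0.103 ,  0.5161, -0.8503,  0.1124],
       [ 0.1684, -0.8334, -0.5263,  1.1544],
       [ 0.    ,  0.    ,  0.    ,  1.    ]])}
top {'fx': 413.01988545437104, 'fy': 413.01988545437104, 'cx': 283.86191549922853, 'cy': 208.95724875295994, 'camera_from_world': array([[ 0.0211, -0.9998, -0.0039,  0.0261],
       [-0.9911, -0.0204, -0.1319,  0.5598],
       [ 0.1318,  0.0066, -0.9913,  0.9397],
       [ 0.    ,  0.    ,  0.    ,  1.    ]])}
```

View pics/top0.png

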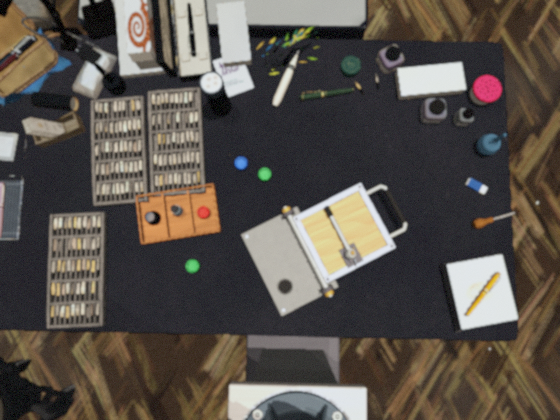

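View pics/side0.png

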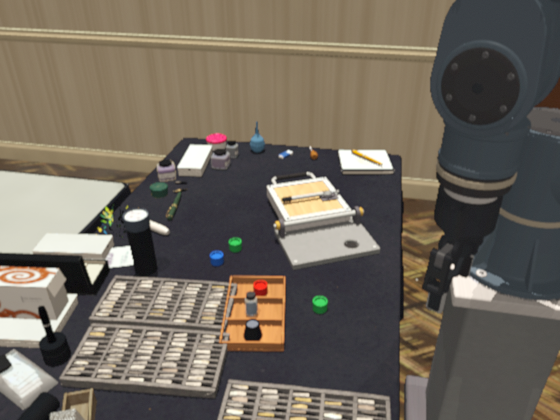

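Top view: the tidy at (178,214) holds the black loupe (152,217), the vial (177,210) and the red cup (204,212). The base recess is at (285,286), the handle bar at (390,208), and the kickstand runs from its pivot (350,257) to its foot (330,210). Cup look-alikes: green (265,174), green (192,266), blue (241,162) and the pink jar (487,90). Only the one at (204,212) is red and in the tidy. I'll confirm that in a crop.

```bash
cat > h.py <<'E'
import numpy as np,cv2
from bench import r
np.set_printoptions(precision=4,suppress=True)
P={n:r.camera_params(n) for n in("side","top")}
def ray(n,uv):
    p=P[n];T=p["camera_from_world"];R=T[:3,:3]
    d=R.T@np.array([(uv[0]-p["cx"])/p["fx"],(uv[1]-p["cy"])/p["fy"],1]);return -R.T@T[:3,3],d
def onz(n,uv,z):
    o,d=ray(n,uv);return o+d*(z-o[2])/d[2]
def tri(a,b):
    A=[];y=[]
    for n,uv in(("top",a),("side",b)):
        o,d=ray(n,uv);d/=np.linalg.norm(d);M=np.eye(3)-np.outer(d,d);A.append(M);y.append(M@o)
    return np.linalg.lstsq(np.vstack(A),np.hstack(y),rcond=None)[0]
def proj(n,X):
    p=P[n];c=p["camera_from_world"]@np.r_[X,1];return np.array([p["fx"]*c[0]/c[2]+p["cx"],p["fy"]*c[1]/c[2]+p["cy"]])
def snap(n,name):
    im=r.snapshot(n)[:,:,::-1].copy();cv2.imwrite(f"pics/{name}.png",im);return im
def blobs(im,lo,hi,roi,amin=8):
    x0,y0,x1,y1=roi;h=cv2.cvtColor(im[y0:y1,x0:x1],cv2.COLOR_BGR2HSV);m=cv2.inRange(h,lo,hi)
    k,_,st,c=cv2.connectedComponentsWithStats(m);return [(c[i]+[x0,y0],st[i,4],st[i,:4]+[x0,y0,0,0]) for i in range(1,k) if st[i,4]>=amin]
E
python3 - <<'E'
from h import *
t=cv2.imread("pics/top0.png");s=cv2.imread("pics/side0.png")
a=cv2.resize(t[175:325,125:265],None,fx=2.8,fy=2.8,interpolation=cv2.INTER_CUBIC)
b=cv2.resize(s[265:360,215:315],(400,300),interpolation=cv2.INTER_CUBIC)
c=cv2.resize(t[170:320,230:420],None,fx=2.1,fy=2,interpolation=cv2.INTER_CUBIC)
o=np.zeros((600,800,3),np.uint8);a=cv2.resize(t[170:270,125:235],(400,300),interpolation=cv2.INTER_CUBIC)
o[:300,:400]=a;o[:300,400:]=b
o[300:,:400]=cv2.resize(t[170:320,230:430],(400,300),interpolation=cv2.INTER_CUBIC)
o[300:,400:]=cv2.resize(s[165:270,260:400],(400,300),interpolation=cv2.INTER_CUBIC)
cv2.imwrite("pics/crop0.png",o)
print("red top",blobs(t,(0,150,120),(6,255,255),(130,175,225,245)),blobs(t,(174,150,120),(180,255,255),(130,175,225,245)))
print("red side",blobs(s,(0,150,120),(6,255,255),(225,270,290,352)),blobs(s,(174,150,120),(180,255,255),(225,270,290,352)))
print("recess top",blobs(t,(0,0,0),(180,255,70),(265,265,305,305)))
print("recess side",blobs(s,(0,0,0),(180,255,80),(335,235,368,255)))
print("bar top",blobs(t,(0,0,0),(180,255,60),(365,180,412,240)))
E
```

```text
red top [(array([203.2162, 212.018 ]), np.int32(111), array([198, 207,  12,  11]))] []
red side [(array([260.1202, 286.9454]), np.int32(183), array([254, 280,  13,  15]))] []
recess top [(array([284.6111, 286.0778]), np.int32(90), array([279, 281,  12,  11])), (array([267.6907, 297.7216]), np.int32(97), array([265, 286,   9,  19]))]
recess side [(array([350.8286, 244.1143]), np.int32(35), array([347, 242,   9,   5]))]
bar top [(array([393.9645, 204.1648]), np.int32(1748), array([365, 180,  47,  60]))]
```

View pics/crop0.png

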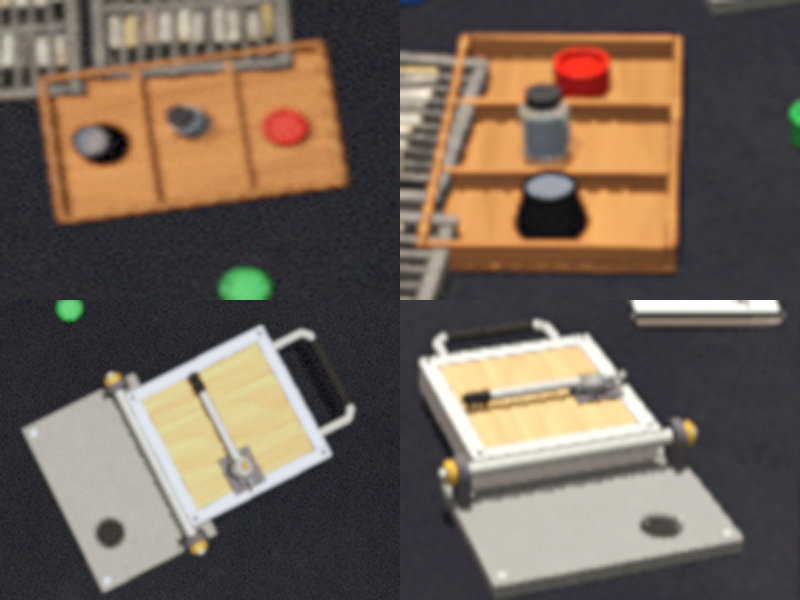

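Confirmed: the red cup is at (203,212), hollow up, in the right compartment. The crop also gives the hub knobs and the frame and base corners, so I'll fit the hub pose from those.

```bash
cat > fit.py <<'E'
from h import *
from scipy.optimize import least_squares
ob=[("top",(286.5,210),(0,'a',0)),("top",(329,293.5),(0,'-a',0)),("side",(277.5,224.5),(0,'a',0)),("side",(359,211.2),(0,'-a',0)),
("top",(361,183.5),(.185,.085,.008)),("top",(395,247.5),(.185,-.085,.008)),
("top",(284.6,286.1),(-.0845,-.05,-.032)),("side",(260+262*.35,165+225*.35),(-.0845,-.05,-.029)),
("top",(241.5,235),('b',.107,-.028)),("top",(282.5,316),('b',-.107,-.028)),
("side",(260+495*.35-140,165+285*.35),('b',.107,-.028)),("side",(260+740*.35-140,165+240*.35),('b',-.107,-.028))]
def X(q,l):
    l=[{'a':q[3],'-a':-q[3],'b':q[4]}.get(v,v) if isinstance(v,str) else v for v in l]
    c,s=np.cos(q[2]),np.sin(q[2]);return np.array([q[0]+c*l[0]-s*l[1],q[1]+s*l[0]+c*l[1],.042+l[2]])
res=lambda q:np.hstack([proj(n,X(q,l))-uv for n,uv,l in ob])
q=least_squares(res,[.48,-.05,-1.1,.1,-.15],loss="soft_l1").x
if __name__=="__main__":
    print(q);print(res(q).reshape(-1,2))
    for n,l in dict(seat=(-.0845,-.05,-.028),bar=(.232,0,0),bar_up=(0,0,.232),pivot=(.084,-.05,.018),foot=(.084,.066,.018)).items():print(n,X(q,l))
    t,s=(203.2,212),(260.1,286.9)
    print("cup",tri(t,s),onz("top",t,.024),onz("side",s,.02))
    a=[onz("top",(125+u*.275,170+v/3),.022) for u,v in((38,75),(326,40),(350,187),(60,222))]
    print("tidy",a)
    print("bar px chk",proj("top",X(q,(.232,0,0))),proj("side",X(q,(.232,0,0))),proj("top",X(q,(.084,-.05,.018))),proj("top",X(q,(.084,.066,.018))),proj("side",X(q,(.084,.066,.018))))
E
python3 fit.py
```

```text
[ 0.4612 -0.0187 -1.0807  0.1074 -0.1214]
[[-0.1597  0.0675]
 [-0.1866 -0.4543]
 [ 0.267   0.4622]
 [ 1.1605  0.1101]
 [-0.1851 -0.7247]
 [ 0.8249 -0.0141]
 [-0.0089  0.3898]
 [-0.2245 -0.3474]
 [-0.173  -0.5901]
 [-0.9809 -0.1013]
 [-0.2505 -0.653 ]
 [ 1.3016 -1.229 ]]
seat [0.3773 0.0323 0.014 ]
bar [ 0.5704 -0.2234  0.042 ]
bar_up [ 0.4612 -0.0187  0.274 ]
pivot [ 0.4566 -0.1164  0.06  ]
foot [ 0.5589 -0.0618  0.06  ]
cup [0.5506 0.2324 0.0173] [0.5495 0.231  0.024 ] [0.5501 0.2353 0.02  ]
tidy [array([0.5877, 0.3971, 0.022 ]), array([0.6203, 0.2069, 0.022 ]), array([0.5018, 0.186 , 0.022 ]), array([0.4701, 0.3746, 0.022 ])]
bar px chk [394.9432 206.2151] [291.738 175.683] [350.6097 253.6833] [326.9299 208.6109] [284.3035 198.9939]
```

Request:
drive_tool(dp=[[-0.26,-0.03,0],[-0.26,-0.03,0],[-0.26,-0.03,0],[-0.26,-0.03,0],[-0.26,-0.03,0]], twist=[[0,0,0],[0,0,0],[0,0,0],[0,0,0],[0,0,0]], claw=0.2)

```text
clock: 0.52
position: [0.334, 0.3747, 0.2311]
tool_rot: [0.23, 0.973, -0.0, -0.0]
wrist_force: [-0.3, 0.3, -0.8]
width: 0.0511
grasp_force: 0.0
```

Request:
drive_tool(dp=[[-0.26,-0.03,0],[-0.26,-0.03,0],[-0.26,-0.03,0],[-0.26,-0.03,0],[-0.26,-0.03,0]], twist=[[0,0,0],[0,0,0],[0,0,0],[0,0,0],[0,0,0]])

```text
clock: 0.93
position: [0.4436, 0.303, 0.231]
tool_rot: [0.23, 0.973, -0.0, -0.0]
wrist_force: [-0.4, 0.5, 0.3]
width: 0.051
grasp_force: 0.0
```

Request:
drive_tool(dp=[[-0.26,-0.03,0],[-0.26,-0.03,0],[-0.26,-0.03,0],[-0.26,-0.03,0],[-0.26,-0.03,0]], twist=[[0,0,0],[0,0,0],[0,0,0],[0,0,0],[0,0,0]])

```text
clock: 1.35
position: [0.5532, 0.2315, 0.231]
tool_rot: [0.23, 0.973, -0.0, -0.0]
wrist_force: [-0.0, 0.6, 0.9]
width: 0.0511
grasp_force: 0.0
```

Request:
drive_tool(dp=[[0,0,0.2],[0,0,0.2],[0,0,0.2],[0,0,0.2],[0,0,0.2]], twist=[[0,0,0.046],[0,0,0.046],[0,0,0.046],[0,0,0.046],[0,0,0.046]])

```text
clock: 1.77
position: [0.5521, 0.2322, 0.13]
tool_rot: [0.448, 0.894, -0.0, -0.0]
wrist_force: [-0.4, 0.1, -0.6]
width: 0.0512
grasp_force: 0.0
```

Request:
drive_tool(dp=[[0,0,0],[0,0,0],[0,0,0],[0,0,0],[0,0,0]], twist=[[0,0,0.046],[0,0,0.046],[0,0,0.046],[0,0,0.046],[0,0,0.046]])

```text
clock: 2.18
position: [0.5521, 0.2323, 0.1309]
tool_rot: [0.64, 0.769, -0.0, -0.0]
wrist_force: [0.4, -0.3, 0.2]
width: 0.0512
grasp_force: 0.0
```

Request:
drive_tool(dp=[[0,0,0],[0,0,0],[0,0,0],[0,0,0],[0,0,0]], twist=[[0,0,0],[0,0,0],[0,0,0],[0,0,0],[0,0,0]])

```text
clock: 2.6
position: [0.5523, 0.2324, 0.1313]
tool_rot: [0.637, 0.771, -0.0, -0.0]
wrist_force: [-0.1, -0.0, 0.2]
width: 0.0515
grasp_force: 0.0
```

```bash
cat > go.py <<'E'
# python3 go.py x y z yaw(of tool y, tool pointing down): shift & turn left, in drive units
import sys;from h import *
from scipy.spatial.transform import Rotation as R
s=r.read_state();Rt=R.from_quat(s["tool_rot"]);x,y,z,w=map(float,sys.argv[1:5])
yv=np.array([np.cos(w),np.sin(w),0]);zv=np.array([0,0,-1.]);M=np.column_stack([np.cross(yv,zv),yv,zv])
print("t",s["clock"],"pos",s["position"],"yaw",np.arctan2(*Rt.as_matrix()[1::-1,1]),"F",s["wrist_force"],"w",s["width"],"g",s["grasp_force"])
print("first shift",Rt.inv().apply(np.array([x,y,z])-s["position"])/.1,"turn",(Rt.inv()*R.from_matrix(M)).as_rotvec()/2,"shift after turn",M.T@(np.array([x,y,z])-s["position"])/.1)
E
python3 go.py .550 .232 .06 .18
```

```text
t 2.6 pos [0.5523 0.2324 0.1313] yaw 0.1884685619954067 F [-0.0889 -0.0275  0.1956] w 0.05146747828590133 g 0.0
first shift [-0.     -0.0236  0.7126] turn [-0.      0.      0.0042] shift after turn [-0.0002 -0.0236  0.7126]
```

Request:
drive_tool(dp=[[0,-0.02,0.3],[0,0,0.3],[0,0,0.3],[0,0,0.15],[0,0,0.1]], twist=[[0,0,0],[0,0,0],[0,0,0],[0,0,0],[0,0,0]])

```text
clock: 3.02
position: [0.5492, 0.2316, 0.0141]
tool_rot: [0.638, 0.77, -0.001, -0.001]
wrist_force: [0.2, 0.2, -0.0]
width: 0.0512
grasp_force: 0.0
```

Request:
drive_tool(dp=[[0,0,0],[0,0,0],[0,0,0],[0,0,0],[0,0,0]], twist=[[0,0,0],[0,0,0],[0,0,0],[0,0,0],[0,0,0]], claw=-1)

```text
clock: 3.43
position: [0.5511, 0.2324, 0.0174]
tool_rot: [0.638, 0.77, 0.001, 0.0]
wrist_force: [0.1, -0.7, -0.3]
width: 0.0263
grasp_force: 59.0
```

Request:
drive_tool(dp=[[0,0,0],[0,0,0],[0,0,0],[0,0,0],[0,0,0]], twist=[[0,0,0],[0,0,0],[0,0,0],[0,0,0],[0,0,0]])

```text
clock: 3.85
position: [0.5508, 0.2323, 0.017]
tool_rot: [0.638, 0.77, 0.001, 0.0]
wrist_force: [0.7, -0.4, 6.4]
width: 0.0263
grasp_force: 59.6
```

Request:
drive_tool(dp=[[0,0,-0.1],[0,0,-0.2],[0,0,-0.25],[0,0,-0.25],[0,0,-0.25]], twist=[[0,0,0],[0,0,0],[0,0,0],[0,0,0],[0,0,0]])

```text
clock: 4.27
position: [0.5501, 0.232, 0.1232]
tool_rot: [0.638, 0.77, 0.0, 0.0]
wrist_force: [-0.5, 0.4, -0.1]
width: 0.0265
grasp_force: 59.1
```

```bash
python3 - <<'E'
from h import *
s=snap("side","side1");t=snap("top","top1")
p=proj("side",r.read_state()["position"]).astype(int);q=proj("top",r.read_state()["position"]).astype(int);print(p,q)
o=np.hstack([cv2.resize(s[max(p[1]-60,0):p[1]+60,p[0]-50:p[0]+50],(400,480)),cv2.resize(t[q[1]-60:q[1]+60,q[0]-50:q[0]+50],(400,480))])
cv2.imwrite("pics/crop1.png",o)
print(blobs(s,(0,150,120),(6,255,255),(p[0]-40,p[1]-40,p[0]+40,p[1]+40)))
print(blobs(t,(0,150,120),(6,255,255),(q[0]-40,q[1]-40,q[0]+40,q[1]+40)))
E
python3 go.py .3773 .0323 .08 -1.08
```

```text
[257 244] [192 204]
[(array([258.2469, 247.2469]), np.int32(162), array([252, 240,  13,  15]))]
[]
t 4.3667 pos [0.5523 0.2329 0.1262] yaw 0.1870829886194253 F [0.506  0.6125 0.1346] w 0.026460125813449895 g 59.12939418107271
first shift [-1.6463 -2.0958  0.4463] turn [ 0.0023 -0.0026  0.6335] shift after turn [-2.4894  0.9444  0.4616]
```

View pics/crop1.png

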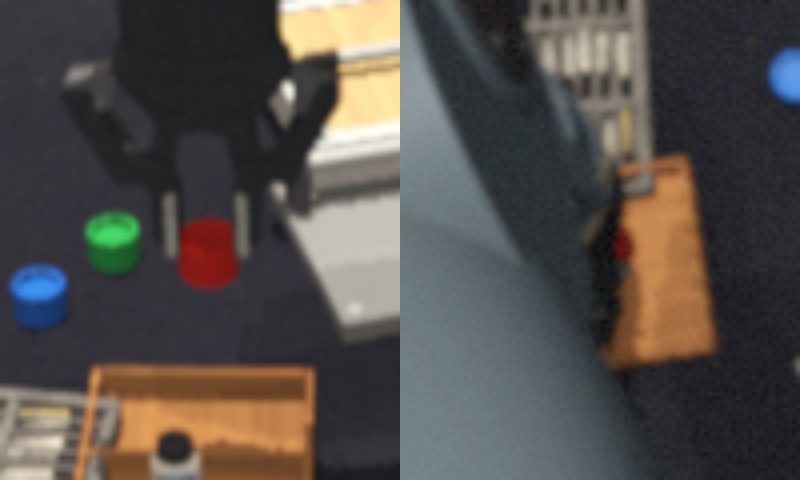

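```bash
python3 - <<'E'
from h import *
X=np.array([.5505,.232,.0175]);d=np.array([.0015,.0006,.1092])
print("pred",proj("side",X+d)-proj("side",X),"meas",[258.25-260.12,247.25-286.95])
E
python3 go.py .3773 .0323 .08 .49
```

```text
pred [ -2.3354 -42.3989] meas [-1.8700000000000045, -39.69999999999999]
t 4.3667 pos [0.5523 0.2329 0.1262] yaw 0.1870829886194253 F [0.506  0.6125 0.1346] w 0.026460125813449895 g 59.12939418107271
first shift [-1.6463 -2.0958  0.4463] turn [ 0.0032 -0.0002 -0.1515] shift after turn [-0.9464 -2.4886  0.4616]
```

Request:
drive_tool(dp=[[0,0,0],[0,0,0],[0,0,0],[0,0,0],[0,0,0]], twist=[[0,0,-0.03],[0,0,-0.03],[0,0,-0.03],[0,0,-0.03],[0,0,-0.03]])

```text
clock: 4.78
position: [0.5501, 0.232, 0.1213]
tool_rot: [0.514, 0.858, -0.0, -0.0]
wrist_force: [0.8, -0.0, 0.3]
width: 0.0264
grasp_force: 59.1
```

Request:
drive_tool(dp=[[-0.09,-0.25,0],[-0.1,-0.25,0],[-0.09,-0.25,0],[-0.1,-0.25,0],[-0.09,-0.25,0]], twist=[[0,0,0],[0,0,0],[0,0,0],[0,0,0],[0,0,0]])

```text
clock: 5.2
position: [0.4607, 0.1311, 0.1212]
tool_rot: [0.516, 0.857, -0.0, -0.0]
wrist_force: [0.3, -0.0, -0.2]
width: 0.0264
grasp_force: 59.2
```

Request:
drive_tool(dp=[[-0.1,-0.25,0],[-0.1,-0.25,0.05],[-0.09,-0.25,0.1],[-0.1,-0.25,0.15],[-0.09,-0.25,0.15]], twist=[[0,0,0],[0,0,0],[0,0,0],[0,0,0],[0,0,0]])

```text
clock: 5.62
position: [0.373, 0.0303, 0.0761]
tool_rot: [0.516, 0.857, 0.0, 0.0]
wrist_force: [0.8, -1.1, 0.2]
width: 0.0264
grasp_force: 59.2
```

Request:
drive_tool(dp=[[0,0,0.1],[0,0,0.1],[0,0,0.05],[0,0,0],[0,0,0]], twist=[[0,0,0],[0,0,0],[0,0,0],[0,0,0],[0,0,0]])

```text
clock: 6.03
position: [0.3739, 0.0313, 0.0515]
tool_rot: [0.516, 0.857, -0.0, -0.0]
wrist_force: [-0.4, -0.5, -0.3]
width: 0.0264
grasp_force: 59.2
```

```bash
python3 - <<'E'
from h import *
s=snap("side","side2");X=r.read_state()["position"]
p=proj("side",X);print("tcp px",p,"seat px",proj("side",[.3773,.0323,.014]))
p=p.astype(int)
print(blobs(s,(0,150,60),(6,255,255),(p[0]-40,p[1]-40,p[0]+40,p[1]+40)))
cv2.imwrite("pics/crop2.png",cv2.resize(s[p[1]-60:p[1]+60,p[0]-60:p[0]+60],(600,600),interpolation=cv2.INTER_CUBIC))
E
python3 go.py .3773 .0323 .02 .49
```

```text
tcp px [353.9734 229.7797] seat px [351.4899 243.0603]
[(array([354.9914, 230.3103]), np.int32(116), array([349, 224,  12,  13]))]
t 6.0833 pos [0.3742 0.0313 0.0517] yaw 0.48734724323254036 F [ 1.3293 -0.6371  0.3688] w 0.02642538241995731 g 59.21583853662014
first shift [-0.0057  0.0321  0.3172] turn [ 0.0001  0.0001 -0.0013] shift after turn [-0.0059  0.0322  0.3172]
```

View pics/crop2.png

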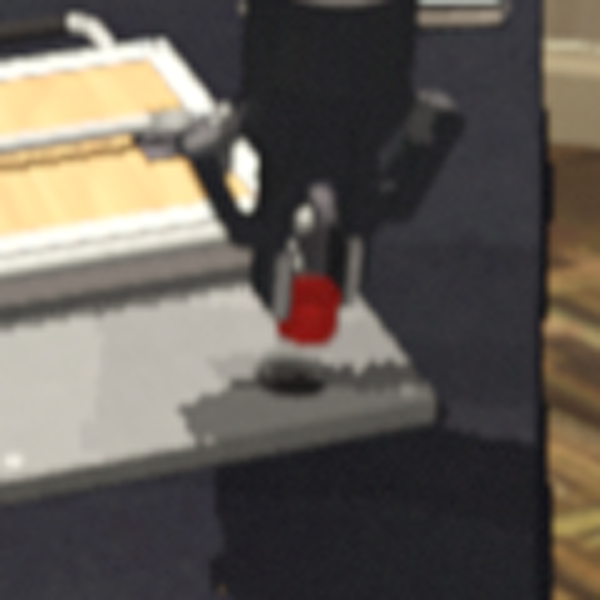

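Request:
drive_tool(dp=[[-0.007,0.038,0],[0,0,0.1],[0,0,0.1],[0,0,0.05],[0,0,0.02]], twist=[[0,0,0],[0,0,0],[0,0,0],[0,0,0],[0,0,0]])

```text
clock: 6.5
position: [0.3775, 0.0324, 0.024]
tool_rot: [0.516, 0.857, -0.0, -0.0]
wrist_force: [0.1, 0.1, -0.4]
width: 0.0267
grasp_force: 59.2
```

Request:
drive_tool(dp=[[0,0,0.01],[0,0,0.01],[0,0,0.01],[0,0,0],[0,0,0]], twist=[[0,0,0],[0,0,0],[0,0,0],[0,0,0],[0,0,0]])

```text
clock: 6.92
position: [0.3777, 0.0323, 0.0215]
tool_rot: [0.516, 0.857, 0.0, 0.0]
wrist_force: [1.0, -0.5, -0.7]
width: 0.0265
grasp_force: 59.2
```

Request:
drive_tool(dp=[[0,0,0.01],[0,0,0.01],[0,0,0.01],[0,0,0],[0,0,0]], twist=[[0,0,0],[0,0,0],[0,0,0],[0,0,0],[0,0,0]])

```text
clock: 7.33
position: [0.378, 0.0323, 0.0197]
tool_rot: [0.516, 0.857, 0.0, 0.0]
wrist_force: [-15.0, -0.5, 47.6]
width: 0.0267
grasp_force: 64.2
```

Request:
drive_tool(dp=[[0,0,-0.015],[0,0,0],[0,0,0],[0,0,0],[0,0,0]], twist=[[0,0,0],[0,0,0],[0,0,0],[0,0,0],[0,0,0]])

```text
clock: 7.75
position: [0.3778, 0.0323, 0.0199]
tool_rot: [0.516, 0.857, 0.0, 0.0]
wrist_force: [-0.9, -0.0, 9.5]
width: 0.0262
grasp_force: 60.1
```

Request:
drive_tool(dp=[[0,0,0],[0,0,0],[0,0,0],[0,0,0],[0,0,0]], twist=[[0,0,0],[0,0,0],[0,0,0],[0,0,0],[0,0,0]], claw=0.1)

```text
clock: 8.17
position: [0.3775, 0.0323, 0.0197]
tool_rot: [0.516, 0.857, -0.0, -0.0]
wrist_force: [-0.3, -0.1, -0.1]
width: 0.0471
grasp_force: 0.0
```

Request:
drive_tool(dp=[[0,0,-0.1],[0,0,-0.2],[0,0,-0.3],[0,0,-0.3],[0,0,-0.3]], twist=[[0,0,0],[0,0,0],[0,0,0],[0,0,0],[0,0,0]])

```text
clock: 8.58
position: [0.3771, 0.0322, 0.1411]
tool_rot: [0.516, 0.857, -0.0, -0.0]
wrist_force: [1.4, 0.3, -0.2]
width: 0.0472
grasp_force: 0.0
```

```bash
python3 - <<'E'
from h import *
s=snap("side","side3");t=snap("top","top3")
for z in(.029,.014):print(proj("side",[.3773,.0323,z]),proj("top",[.3773,.0323,z]))
print(blobs(s,(0,150,60),(6,255,255),(320,215,385,270)),blobs(t,(0,150,60),(6,255,255),(255,255,315,315)))
o=np.hstack([cv2.resize(s[200:280,310:390],(400,400),interpolation=cv2.INTER_CUBIC),cv2.resize(t[245:325,245:325],(400,400),interpolation=cv2.INTER_CUBIC)])
cv2.imwrite("pics/crop3.png",o)
E
python3 go.py .52 -.05 .12 .49
```

```text
[351.9263 237.8674] [284.5687 286.9178]
[351.4899 243.0603] [284.5825 286.5672]
[(array([351.4567, 241.5984]), np.int32(127), array([346, 236,  12,  12]))] []
t 8.6833 pos [0.3798 0.0325 0.1437] yaw 0.48700602179831176 F [ 0.0929 -0.2896 -0.8653] w 0.04706180768705111 g 0.0
first shift [-1.3843  0.8514  0.2445] turn [ 0.0028  0.0012 -0.0015] shift after turn [-1.3874  0.8486  0.2365]
```

View pics/crop3.png

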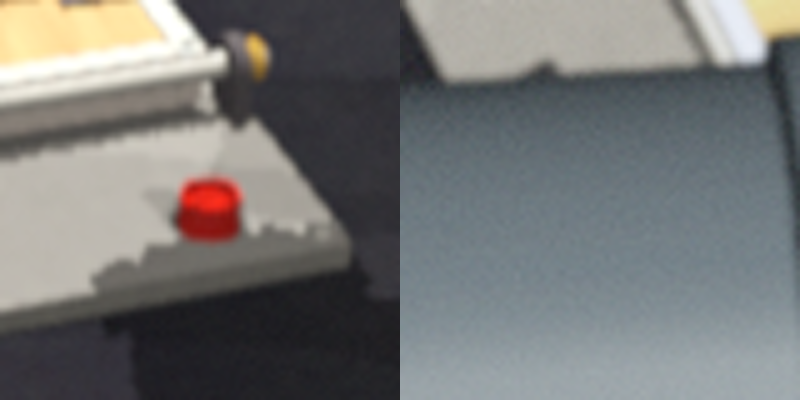

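The cup is seated open side up at (351,242) in the side crop, standing about 15 mm proud. Next is the kickstand push, so I'll plan the waypoints in the hub frame.

Run:
```python
from h import *
import fit
q0=fit.q;c,s=np.cos(q0[2]),np.sin(q0[2])
from scipy.spatial.transform import Rotation as R
st=r.read_state();Rt=R.from_quat(st["tool_rot"])
W=lambda l:fit.X(q0,np.array(l)/1000)
pts=[(112,36,60),(112,36,13)]
for q in np.arange(0,1.45,.2):
    S,C=np.sin(q),np.cos(q);n=np.array([.82*C,S]);n/=np.hypot(*n)
    p=np.array([84-.82*75*S,-50+75*C,18+.57*75*S-6]);p[:2]+=5*n+[11,14.5];pts.append(tuple(p))
prev=st["position"];print(prev)
for l in pts:
    w=W(l);print(np.round(l,1),w,"d tool",Rt.inv().apply(w-prev)/.1);prev=w
```

```text
[0.3798 0.0325 0.1437]
[112  36  60] [ 0.5456 -0.1006  0.102 ] d tool [-1.9511  0.8401  0.4258]
[112  36  13] [ 0.5456 -0.1006  0.055 ] d tool [ 0.0011 -0.0026  0.47  ]
[100.   39.5  12. ] [ 0.5431 -0.0884  0.054 ] d tool [0.1201 0.0346 0.0099]
[87.6 39.2 20.5] [ 0.537  -0.0776  0.0625] d tool [ 0.1234 -0.0029 -0.0852]
[75.5 35.9 28.6] [ 0.5283 -0.0685  0.0706] d tool [ 0.1211 -0.0333 -0.082 ]
[64.1 29.6 36.1] [ 0.5175 -0.0614  0.0781] d tool [ 0.1134 -0.0626 -0.0755]
[54.  20.7 42.7] [ 0.5048 -0.0566  0.0847] d tool [ 0.1007 -0.0893 -0.066 ]
[45.6  9.4 48. ] [ 0.4909 -0.0545  0.09  ] d tool [ 0.0837 -0.1121 -0.0539]
[39.2 -3.6 51.8] [ 0.4765 -0.055   0.0938] d tool [ 0.0633 -0.13   -0.0396]
[ 35.1 -17.8  54.1] [ 0.462  -0.0581  0.0961] d tool [ 0.0405 -0.1424 -0.0237]
```

Request:
drive_tool(dp=[[-0.195,0.084,0],[-0.195,0.084,0],[-0.195,0.084,0],[-0.195,0.084,0],[-0.195,0.084,0]], twist=[[0,0,0],[0,0,0],[0,0,0],[0,0,0],[0,0,0]], claw=-1)

```text
clock: 9.1
position: [0.4609, -0.0349, 0.1393]
tool_rot: [0.516, 0.857, -0.0, -0.0]
wrist_force: [1.1, 0.2, -0.8]
width: 0.0002
grasp_force: 0.0
```

Request:
drive_tool(dp=[[-0.195,0.084,0],[-0.195,0.084,0],[-0.195,0.084,0.1],[-0.195,0.084,0.15],[-0.195,0.084,0.15]], twist=[[0,0,0],[0,0,0],[0,0,0],[0,0,0],[0,0,0]])

```text
clock: 9.52
position: [0.5439, -0.1015, 0.0989]
tool_rot: [0.516, 0.857, 0.0, 0.0]
wrist_force: [0.1, -0.3, -0.1]
width: -0.0001
grasp_force: 0.0
```

Request:
drive_tool(dp=[[0,0,0],[0,0,0],[0,0,0],[0,0,0],[0,0,0]], twist=[[0,0,0],[0,0,0],[0,0,0],[0,0,0],[0,0,0]])

```text
clock: 9.93
position: [0.543, -0.1003, 0.1005]
tool_rot: [0.516, 0.857, 0.0, 0.0]
wrist_force: [0.6, -0.5, 0.3]
width: -0.0002
grasp_force: 0.0
```

```bash
python3 go.py .5456 -.1006 .055 .49
```

```text
t 9.9333 pos [ 0.543  -0.1003  0.1005] yaw 0.48752850866925446 F [ 0.6157 -0.4579  0.3227] w -0.00022238256779332378 g 0.0
first shift [-0.0146  0.0214  0.4551] turn [ 0.0004  0.0003 -0.0012] shift after turn [-0.0149  0.0217  0.4551]
```

Request:
drive_tool(dp=[[-0.01,0.02,0.2],[0,0,0.15],[0,0,0.06],[0,0,0.04],[0,0,0]], twist=[[0,0,0],[0,0,0],[0,0,0],[0,0,0],[0,0,0]])

```text
clock: 10.35
position: [0.545, -0.1005, 0.0548]
tool_rot: [0.516, 0.857, -0.0, -0.0]
wrist_force: [-0.2, -0.1, 1.1]
width: 0.0002
grasp_force: 0.0
```

Request:
drive_tool(dp=[[0.04,0.012,0],[0.04,0.012,0],[0.04,0.011,0],[0.03,0,-0.02],[0.03,0,-0.02]], twist=[[0,0,0],[0,0,0],[0,0,0],[0,0,0],[0,0,0]])

```text
clock: 10.77
position: [0.5402, -0.0828, 0.0593]
tool_rot: [0.516, 0.857, 0.0, 0.0]
wrist_force: [1.8, -1.8, -1.2]
width: 0.0
grasp_force: 1.2
```

Request:
drive_tool(dp=[[0.06,0,-0.045],[0.06,-0.015,-0.04],[0.06,-0.02,-0.04],[0.055,-0.03,-0.04],[0.055,-0.03,-0.035]], twist=[[0,0,0],[0,0,0],[0,0,0],[0,0,0],[0,0,0]])

```text
clock: 11.18
position: [0.5178, -0.0615, 0.0796]
tool_rot: [0.516, 0.857, 0.0, 0.0]
wrist_force: [3.6, -1.2, 1.9]
width: -0.0003
grasp_force: 1.5
```

Request:
drive_tool(dp=[[0.05,-0.045,-0.03],[0.05,-0.045,-0.035],[0.04,-0.055,-0.03],[0.04,-0.055,-0.025],[0.03,-0.065,-0.02]], twist=[[0,0,0],[0,0,0],[0,0,0],[0,0,0],[0,0,0]])

```text
clock: 11.6
position: [0.4837, -0.0556, 0.0929]
tool_rot: [0.516, 0.857, -0.0, -0.0]
wrist_force: [-0.7, -0.5, 0.2]
width: 0.0001
grasp_force: 0.0
```

Request:
drive_tool(dp=[[0.03,-0.065,-0.02],[0.02,-0.07,-0.012],[0.02,-0.07,-0.012],[0,0,0],[0,0,0]], twist=[[0,0,0],[0,0,0],[0,0,0],[0,0,0],[0,0,0]])

```text
clock: 12.02
position: [0.4632, -0.0594, 0.0973]
tool_rot: [0.516, 0.857, 0.0, 0.0]
wrist_force: [-0.8, -0.2, 0.5]
width: -0.0005
grasp_force: 0.0
```

Run:
```python
from h import *
import fit
st=r.read_state();w=st["position"]-[fit.q[0],fit.q[1],.042];c,s=np.cos(fit.q[2]),np.sin(fit.q[2])
print("local",c*w[0]+s*w[1],-s*w[0]+c*w[1],w[2])
a=snap("side","side4");f=fit.X(fit.q,(-.0111,-.05,.0845));print("foot expected px",proj("side",f))
o=cv2.resize(a[140:270,250:400],(690,598),interpolation=cv2.INTER_CUBIC);cv2.imwrite("pics/crop4.png",o)
```

```text
local 0.036840601779780026 -0.017343260303687148 0.05532930384466742
foot expected px [342.5344 187.137 ]
```

View pics/crop4.png

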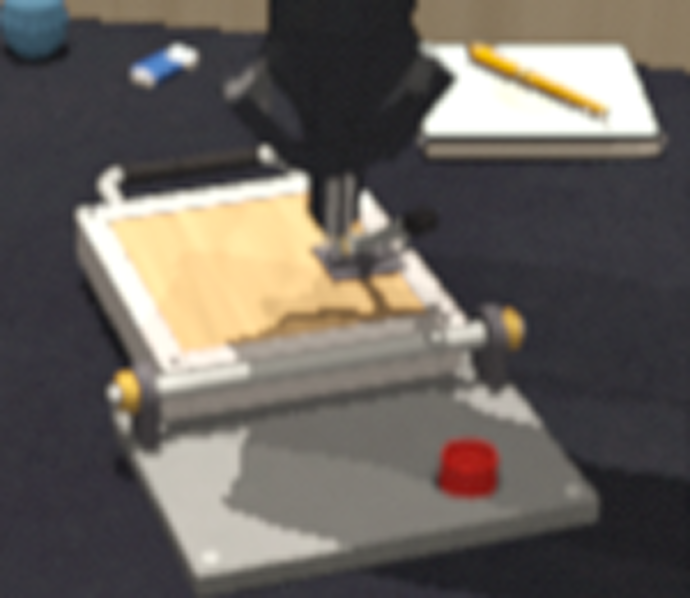

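Snapped over: the foot is at px (342.4,187.2), and the fully-over position predicts (342.5,187.1). Now the handle bar.

Request:
drive_tool(dp=[[0,0,-0.15],[0,0,-0.2],[0,0,-0.2],[-0.1,0,-0.2],[-0.2,0.02,-0.1]], twist=[[0,0,0],[0,0,0],[0,0,0],[0,0,0],[0,0,0]], claw=0)

```text
clock: 12.48
position: [0.4797, -0.0842, 0.1845]
tool_rot: [0.515, 0.857, 0.001, 0.001]
wrist_force: [0.9, 0.4, 0.9]
width: 0.0426
grasp_force: 0.0
```

Request:
drive_tool(dp=[[-0.2,0.02,0],[-0.2,0.02,0],[-0.2,0.02,0],[-0.2,0.02,0],[-0.2,0.02,0]], twist=[[0,0,0],[0,0,0],[0,0,0],[0,0,0],[0,0,0]])

```text
clock: 12.9
position: [0.5356, -0.1694, 0.1819]
tool_rot: [0.516, 0.857, 0.0, -0.0]
wrist_force: [0.9, 0.3, -0.5]
width: 0.0425
grasp_force: 0.0
```

Request:
drive_tool(dp=[[-0.2,0.02,0],[-0.2,0.02,0],[-0.2,0.02,0],[0,0,0],[0,0,0]], twist=[[0,0,0],[0,0,0],[0,0,0],[0,0,-0.05],[0,0,-0.05]])

```text
clock: 13.32
position: [0.5688, -0.2196, 0.1813]
tool_rot: [0.426, 0.905, -0.0, -0.0]
wrist_force: [-0.4, -0.6, 0.6]
width: 0.0424
grasp_force: 0.0
```

Request:
drive_tool(dp=[[0,0,0],[0,0,0],[0,0,0],[0,0,0],[0,0,0]], twist=[[0,0,-0.053],[0,0,-0.053],[0,0,-0.053],[0,0,-0.053],[0,0,-0.053]])

```text
clock: 13.73
position: [0.5685, -0.2187, 0.1818]
tool_rot: [0.173, 0.985, 0.0, -0.0]
wrist_force: [0.1, 0.7, 1.3]
width: 0.0427
grasp_force: 0.0
```

Request:
drive_tool(dp=[[0,0,0],[0,0,0],[0,0,0],[0,0,0],[0,0,0]], twist=[[0,0,-0.053],[0,0,-0.053],[0,0,-0.053],[0,0,-0.053],[0,0,-0.053]])

```text
clock: 14.15
position: [0.5685, -0.2187, 0.1818]
tool_rot: [-0.091, 0.996, 0.0, -0.0]
wrist_force: [0.9, 0.7, 0.6]
width: 0.0425
grasp_force: 0.0
```

Request:
drive_tool(dp=[[0,0,0],[0,0,0],[0,0,0],[0,0,0],[0,0,0]], twist=[[0,0,-0.053],[0,0,-0.053],[0,0,-0.053],[0,0,0],[0,0,0]])

```text
clock: 14.57
position: [0.5684, -0.2187, 0.1819]
tool_rot: [-0.243, 0.97, 0.0, -0.0]
wrist_force: [-0.9, 0.3, 0.5]
width: 0.0427
grasp_force: 0.0
```

```bash
python3 go.py .5704 -.2234 .1 2.061; python3 -c "
from h import *
print(r.read_state()['joint_pos'])"
```

```text
t 14.5667 pos [ 0.5684 -0.2187  0.1819] yaw 2.0617556314498673 F [-0.9113  0.2945  0.4878] w 0.04271155978792974 g 0.0
first shift [ 0.0041 -0.0514  0.8191] turn [ 0.0001 -0.0001  0.0004] shift after turn [ 0.0043 -0.0512  0.8191]
[-0.3673  0.4534  0.1777  1.2954  0.     -0.8583]
```

Request:
drive_tool(dp=[[0,-0.05,0.25],[0,0,0.25],[0,0,0.25],[0,0,0.25],[0,0,0.15]], twist=[[0,0,0],[0,0,0],[0,0,0],[0,0,0],[0,0,0]])

```text
clock: 14.98
position: [0.5696, -0.2227, 0.0644]
tool_rot: [-0.243, 0.97, 0.001, -0.001]
wrist_force: [-0.1, 0.3, -0.0]
width: 0.0426
grasp_force: 0.0
```

Request:
drive_tool(dp=[[0,0,0.15],[0,0,0.15],[0,0,0.1],[0,0,0.04],[0,0,0]], twist=[[0,0,0],[0,0,0],[0,0,0],[0,0,0],[0,0,0]])

```text
clock: 15.4
position: [0.5701, -0.2229, 0.0224]
tool_rot: [-0.244, 0.97, 0.0, -0.001]
wrist_force: [-0.0, 0.3, 0.3]
width: 0.0426
grasp_force: 0.0
```

Request:
drive_tool(dp=[[0,0,0],[0,0,0],[0,0,0],[0,0,0],[0,0,0]], twist=[[0,0,0],[0,0,0],[0,0,0],[0,0,0],[0,0,0]], claw=-1)

```text
clock: 15.82
position: [0.5703, -0.2217, 0.0239]
tool_rot: [-0.245, 0.97, 0.001, 0.0]
wrist_force: [-4.6, 11.3, 7.6]
width: 0.0107
grasp_force: 58.5
```

Request:
drive_tool(dp=[[0,0,0],[0,0,0],[0,0,0],[0,0,0],[0,0,0]], twist=[[0,0,0],[0,0,0],[0,0,0],[0,0,0],[0,0,0]])

```text
clock: 16.23
position: [0.5703, -0.2217, 0.0239]
tool_rot: [-0.245, 0.97, 0.001, 0.0]
wrist_force: [-6.3, 11.3, 7.1]
width: 0.0099
grasp_force: 58.5
```

```bash
python3 go.py .5704 -.2234 .023 2.061
```

```text
t 16.2333 pos [ 0.5703 -0.2217  0.0239] yaw 2.065416087629366 F [-6.2946 11.2726  7.0823] w 0.009854995563807189 g 58.4880530834198
first shift [ 0.0069 -0.0158  0.0091] turn [0.0011 0.0005 0.0022] shift after turn [ 0.0068 -0.0158  0.0091]
```

Request:
drive_tool(dp=[[0.02,0.02,-0.185],[0,0.022,-0.184],[0,0.037,-0.182],[0,0.051,-0.178],[0,0.065,-0.174]], twist=[[0,0,0],[0,0,0],[0,0,0],[0,0,0],[0,0,0]])

```text
clock: 16.65
position: [0.5612, -0.2053, 0.1153]
tool_rot: [-0.245, 0.97, 0.001, 0.002]
wrist_force: [11.8, 14.7, -6.1]
width: 0.01
grasp_force: 59.2
```

Run:
```python
from h import *
import fit
st=r.read_state();w=st["position"]-[fit.q[0],fit.q[1],.042];c,s=np.cos(fit.q[2]),np.sin(fit.q[2])
F=st["wrist_force"];print(st["clock"],st["width"],st["grasp_force"],F,st["torque"])
l=[c*w[0]+s*w[1],-s*w[0]+c*w[1],w[2]+.0181];print("local",np.array(l),"R",np.hypot(l[0]+.0015,l[2]),"th",np.arctan2(l[2],l[0]+.0015),"F local",c*F[0]+s*F[1],-s*F[0]+c*F[1],F[2])
```

```text
16.65 0.010034236783915958 59.16602432727814 [11.7608 14.6731 -6.0561] [ 2.8594 -2.1788 -0.0334]
local [0.2117 0.0005 0.0914] R 0.23197271452039536 th 0.4047702685234251 F local -7.410576813611792 17.282875820131483 -6.0560827546706575
```

Request:
drive_tool(dp=[[-0.02,0.084,-0.168],[0,0.092,-0.161],[0,0.105,-0.153],[0,0.117,-0.144],[0,0.128,-0.135]], twist=[[0,0,0],[0,0,0],[0,0,0],[0,0,0],[0,0,0]])

```text
clock: 17.07
position: [0.5366, -0.159, 0.1911]
tool_rot: [-0.244, 0.97, -0.0, 0.001]
wrist_force: [5.4, 5.0, -5.1]
width: 0.01
grasp_force: 59.2
```

```bash
cat > loc.py <<'E'
from h import *
import fit
st=r.read_state();w=st["position"]-[fit.q[0],fit.q[1],.042];c,s=np.cos(fit.q[2]),np.sin(fit.q[2])
F=st["wrist_force"];print(st["clock"],st["width"],st["grasp_force"],F,st["torque"])
l=[c*w[0]+s*w[1],-s*w[0]+c*w[1],w[2]+.0181];print("local",np.array(l),"R",np.hypot(l[0]+.0015,l[2]),"th",np.arctan2(l[2],l[0]+.0015),"F local",c*F[0]+s*F[1],-s*F[0]+c*F[1],F[2])
E
python3 loc.py
```

```text
17.0667 0.009971653137107747 59.2414927482605 [ 5.3516  5.0054 -5.1075] [ 0.8863 -0.9683  0.0408]
local [0.1593 0.0005 0.1672] R 0.23198497413657274 th 0.8048896051732073 F local -1.8974561003667967 7.077683200405806 -5.10749163367115
```

Request:
drive_tool(dp=[[-0.007,0.138,-0.124],[0,0.148,-0.112],[0,0.156,-0.1],[0,0.164,-0.088],[0,0.17,-0.074]], twist=[[0,0,0],[0,0,0],[0,0,0],[0,0,0],[0,0,0]])

```text
clock: 17.48
position: [0.4997, -0.0899, 0.2408]
tool_rot: [-0.244, 0.97, -0.0, 0.001]
wrist_force: [2.9, -0.8, 2.1]
width: 0.0102
grasp_force: 59.7
```

```bash
python3 loc.py
```

```text
17.4833 0.010204731766086004 59.72670793533325 [ 2.8986 -0.7745  2.0515] [-0.1121 -0.5777 -0.0441]
local [0.0809 0.0005 0.2169] R 0.23200195131550738 th 1.2077257316889876 F local 2.047631474141232 2.1929111648832795 2.051458821218136
```

Request:
drive_tool(dp=[[0,0.131,-0.046],[0,0.134,-0.039],[0,0.136,-0.03],[0,0.137,-0.022],[0,0.139,-0.014]], twist=[[0,0,0],[0,0,0],[0,0,0],[0,0,0],[0,0,0]])

```text
clock: 17.9
position: [0.4677, -0.0301, 0.2555]
tool_rot: [-0.245, 0.97, -0.0, 0.001]
wrist_force: [3.9, -0.1, 5.9]
width: 0.0099
grasp_force: 60.2
```

```bash
python3 loc.py;python3 - <<'E'
from h import *
import fit
a=snap("side","side5")
print("seat rim px",proj("side",fit.X(fit.q,(-.0845,-.05,-.013))))
o=cv2.resize(a[110:270,240:400],(600,600),interpolation=cv2.INTER_CUBIC);cv2.imwrite("pics/crop5.png",o)
E
```

```text
17.9 0.009878114547802243 60.170679688453674 [ 3.8782 -0.1233  5.9473] [ 0.121  -0.5656 -0.0661]
local [0.0131 0.0004 0.2316] R 0.23203417196369608 th 1.5077066209001235 F local 1.9341890014483174 3.3637541822282158 5.947294838283652
seat rim px [351.9409 237.866 ]
```

View pics/crop5.png

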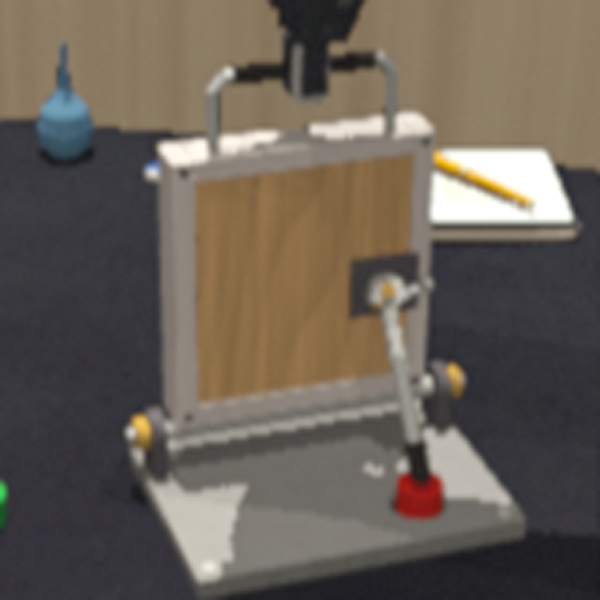

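The foot at crop (418,465) is entering the red cup. I'll creep the last 0.06 rad and watch the force.

Request:
drive_tool(dp=[[0,0.04,-0.004],[0,0.04,-0.002],[0,0.03,-0.002],[0,0.015,0],[0,0,0]], twist=[[0,0,0],[0,0,0],[0,0,0],[0,0,0],[0,0,0]])

```text
clock: 18.37
position: [0.462, -0.0193, 0.2559]
tool_rot: [-0.245, 0.97, 0.0, 0.001]
wrist_force: [2.3, 1.7, 8.9]
width: 0.01
grasp_force: 60.6
```

```bash
python3 loc.py
```

```text
18.3667 0.010005526291061837 60.581724643707275 [2.3142 1.6794 8.8972] [ 0.1845 -0.3723 -0.07  ]
local [0.0009 0.0004 0.232 ] R 0.23203285649408928 th 1.5604881953726717 F local -0.3925499708258404 2.832292918869139 8.897159790779922
```

Request:
drive_tool(dp=[[0,0.008,-0.003],[0,0.008,-0.002],[0,0.006,0],[0,0,0],[0,0,0]], twist=[[0,0,0],[0,0,0],[0,0,0],[0,0,0],[0,0,0]])

```text
clock: 18.78
position: [0.4612, -0.0181, 0.256]
tool_rot: [-0.245, 0.97, 0.0, 0.0]
wrist_force: [4.8, 2.2, 4.0]
width: 0.0101
grasp_force: 60.3
```

```bash
python3 loc.py
```

```text
18.7833 0.010127324079943477 60.25466322898865 [4.833  2.2105 4.0231] [ 0.4506 -0.8625 -0.0037]
local [-0.0005  0.0003  0.2321] R 0.23206653130701213 th 1.5664226784935809 F local 0.32447176641905995 5.304640990760893 4.02307996845383
```

Request:
drive_tool(dp=[[-0.004,0.008,0],[0,0.008,0],[0,0.004,0],[0,0,0],[0,0,0]], twist=[[0,0,0],[0,0,0],[0,0,0],[0,0,0],[0,0,0]])

```text
clock: 19.2
position: [0.4604, -0.0165, 0.2559]
tool_rot: [-0.245, 0.97, -0.0, -0.0]
wrist_force: [1.7, 0.3, 6.3]
width: 0.0099
grasp_force: 60.4
```

```bash
python3 loc.py
```

```text
19.2 0.009920109254333497 60.4073166847229 [1.739  0.2799 6.263 ] [ 0.0832 -0.45   -0.0189]
local [-0.0024  0.0004  0.232 ] R 0.2320373547872727 th 1.5745623143171392 F local 0.5715179504779451 1.6660717925607638 6.26300380893581
```

Request:
drive_tool(dp=[[0,0.008,0],[0,0.007,0],[0,0,0],[0,0,0],[0,0,0]], twist=[[0,0,0],[0,0,0],[0,0,0],[0,0,0],[0,0,0]])

```text
clock: 19.62
position: [0.4598, -0.0154, 0.256]
tool_rot: [-0.244, 0.97, -0.0, 0.0]
wrist_force: [3.8, -1.1, 5.5]
width: 0.0098
grasp_force: 60.4
```

```bash
python3 loc.py;python3 - <<'E'
from h import *
import fit
a=snap("side","side6")
o=cv2.resize(a[190:260,310:390],(640,560),interpolation=cv2.INTER_CUBIC);cv2.imwrite("pics/crop6.png",o)
E
```

```text
19.6167 0.009838719503556073 60.35381734371185 [ 3.778  -1.1439  5.4538] [-0.249  -0.6048 -0.0203]
local [-0.0036  0.0004  0.2321] R 0.23206703847421126 th 1.5798877468392811 F local 2.7875162683684502 2.7949518054126217 5.45384902634397
```

View pics/crop6.png

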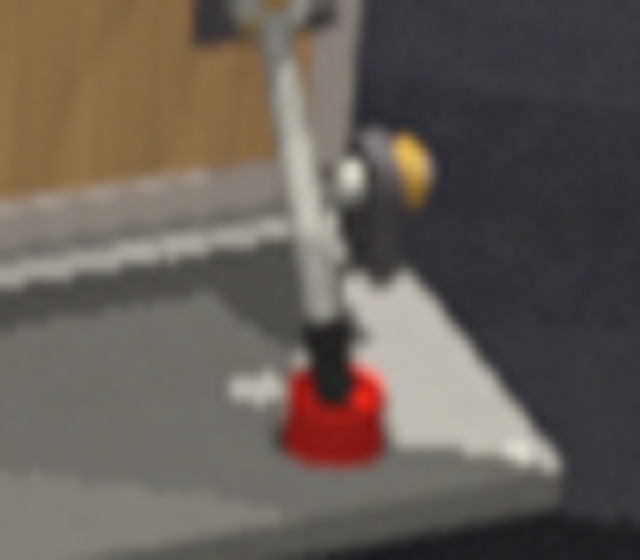

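The foot sits in the cup at crop (330,385), and the resistance is rising. I'll press slightly more.

Request:
drive_tool(dp=[[0,0.008,0],[0,0.007,0],[0,0,0],[0,0,0],[0,0,0]], twist=[[0,0,0],[0,0,0],[0,0,0],[0,0,0],[0,0,0]])

```text
clock: 20.08
position: [0.4592, -0.0144, 0.256]
tool_rot: [-0.244, 0.97, -0.001, 0.0]
wrist_force: [4.4, -3.6, 4.6]
width: 0.0101
grasp_force: 60.3
```

```bash
python3 loc.py
```

```text
20.0833 0.010062558210230006 60.28656721115112 [ 4.446  -3.5922  4.6317] [-0.7549 -0.8874  0.0042]
local [-0.0048  0.0004  0.2321] R 0.2321084879444628 th 1.584799848359527 F local 5.262066453119392 2.231976210879333 4.63174391422672
```

Request:
drive_tool(dp=[[0,0,0],[0,0,0],[0,0,0],[0,0,0],[0,0,0]], twist=[[0,0,0],[0,0,0],[0,0,0],[0,0,0],[0,0,0]])

```text
clock: 20.5
position: [0.4592, -0.0143, 0.256]
tool_rot: [-0.244, 0.97, -0.001, 0.0]
wrist_force: [3.7, -4.3, 4.4]
width: 0.0097
grasp_force: 60.3
```

```bash
python3 loc.py; python3 -c "
from bench import r
print(r.job_done())"
```

```text
20.5 0.009717169678783904 60.28824985027313 [ 3.6866 -4.2856  4.4068] [-0.7651 -0.8816  0.0188]
local [-0.0048  0.0004  0.2321] R 0.2320752267265223 th 1.5848907845092144 F local 5.516457759164323 1.2355600525601247 4.406792988226873
the job is handed in; nothing more can be done
None
```

I handed the job in at 20.5 s (no verdict came back): the red cup is seated open side up, the kickstand is snapped fully over, and the frame is upright, gripped and pressed at about 5.5 N with its foot in the cup; seating the cup briefly peaked at 48 N on the wrist.

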